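Refit the drilled idler gear

ROBOT

A 6-joint arm with a two-finger parallel gripper is mounted at the origin on the work surface. World frame = base frame: x ahead of the robot, y to its left, z up, the work surface at z = 0. Lengths are in m, angles in rad, forces in N, time in s.
With the tool pointing down it reaches from about 0.35 to 0.775 m from the base axis. Payload 5.5 kg.
Tool frame: the origin (TCP) lies where the fingers leave the gripper's body, on its centre line; the fingertips stand env.tip_reach ahead of it and the grasp point (between the pads) lies 54 mm ahead of it (env.tip_reach is the distance from the TCP to the fingertips, in m); z points along the fingers, y is the line along which they close (so a half turn about z gives the same grasp; the last joint's range is limited). The gripper opens to 85 mm and grips with 20 to 120 N. Pads are 22 mm wide; open, the fingers measure 114 mm over their backs; the gripper's body (76 mm by 85 mm) begins 54 mm behind the grasp point. The pads swing forward as they close: fully open they stand 13 mm farther back than shut.
Start: joints at [-1.394, 0.313, 0.046, 1.304, 0, 1.431], TCP at [0.179, -0.546, 0.304] pointing down, gripper open.
Joint ranges: [-2.76, 2.76], [-0.86, 1.69], [-1.03, 1.26], [-2.2, 2.34], [-1.47, 1.5], [-3.14, 3.14]. Speed limits (rad/s): [2.57, 2.57, 3.14, 3.14, 3.14, 3.14].

INTERFACE

Orientations are given as a unit quaternion [w, x, y, z].
In Python, from workcell import status, optics, hand_in, env gives the robot as it stands.
- The arm moves only by the shell command python3 -m handwheel 'ROWS' [FORCE]. ROWS is a JSON object whose one key "deltas" holds a list of rows, each a list of 5 numbers: the opening, from -1 (shut) to 1 (fully open), then the shift along the tool's x, y, z in units of 40 mm (1.0 is 40 mm), then the turn about the tool's z in units of 10 degrees (1.0 is 10 degrees). In form: {"deltas": [[jaw, x, y, z, roll], ...]}. A call has 1 to 20 rows; each row shifts and turns the commanded pose from where the row before left it, along the tool's axes as they then stand; what a row does not reach is not made up. A row lasts 1/8 s, in which the tool goes at most 62.5 mm and 10.7 degrees, less where a joint would pass 70% of its speed; a pose out of reach is approached as far as the arm can. A call is refused whole if a number of a shift passes 1 or a number of a turn 1, either way. A call with a gripper value outside its range is refused whole. The fingers move at their own pace and stop on an object; FORCE is the grip in N (left out, the last holds). Time passes only in rows, so rows that do not move let the fingers close. It gives the time, the measured TCP pose, the force, the opening and the grip force at its end, in the units of the state.
- status.get_state(): the state, without advancing time (a new reading comes with each control period).
- optics.read_camera(name): name is "scene" or "top" or "wrist"; returns a dict with "frame" (384x512x3 uint8, red, green, blue), "depth" (384x512 float32, m along the optical axis (not along the pixel's ray), 0 where there is no reading), "vfov" (degrees; the focal length in pixels is half the picture's height over the tangent of half this angle, whatever the lens; pixels are square), "cx", "cy" (the principal point, pixels), "k1" (the pictures are not rectified: a ray, as slopes to the right and down, at radius r is drawn at 1 + k1 r^2 times it, then the intrinsics apply), "origin" and "attitude" of the camera in the world. Camera axes: x right, y down, z forward; pixel columns grow to the right and rows downward; lengths in m; the calibration is good to about 2 mm. A picture is of the moment at which its call begins.
- hand_in(): hands the job in; it is judged then, once.
The state is a dict: "clock": time; "joint_pos": joint angles; "qvel": joint speeds; "tau": joint torques, N m; "tcp_pos": TCP position; "orientation": TCP orientation; "wrist_force": force on the tool from outside, world axes, zero at the start; "ft_torque": the same for the moment, N m; "finger_gap": finger opening in m; "grip_force": force on a finger pad.
Only numpy, scipy, OpenCV 4.12 (cv2) and the standard library are available. Lean on these libraries where they do the work, as an engineer would, in place of code of your own. Each camera call takes 0.05 s, during which the arm holds its last target. There are 200 camera calls.

TASK

The idler gear has been drilled and still stands on edge in the drilling cradle under the spring-loaded finger. Lift the finger out of its teeth by the knob and swing it fully aside before you move the gear, then take the gear out and lay it flat on the bench, hub up, and let go, so that you can take it by the hub. Lower it onto the bare stud in the open gearcase, hub up, rocking it as needed until its teeth mesh with the fixed gear and it sits fully home; leave the finger aside, and leave the hammer, spanner and bin alone.

Things in the scene. Friction and masses are not known exactly. Their poses are not given: they have to be found in the camera images.
- gear: Loose steel idler gear: 16 teeth, 89 mm over the teeth, root circle 67, face 16 wide, round hub 34 mm across standing 26 out of one side, bore 23; about 0.6 kg. Origin: bore centre in the side without hub; z along the bore to the hub's end; x through the middle of a tooth gap (gaps every 22.5 deg). At first it stands on edge in the cradle, z level, hub away from the robot, x straight down.
- hub (a point): Centre of the end face of the gear's hub, 42 mm along the gear's z from its origin.
- cradle: Fixed steel cradle: base plate 130 x 210 x 12 mm, V-block and low cheeks (42 mm high) in which the gear stands, its axis 76 mm up and its top 120 mm up. At y = +82 mm the finger's upright post, 206 mm high. Origin on the bench under the gear's middle; x along the gear's bore to its hub side (away from the robot, within 20 deg of world x), z up.
- knob (a point): Top centre of the finger's black knob: an upright round grip 22 mm across and 34 tall on a flat steel arm (arm's top face 38 mm below this point), 46 mm from the post's axis. The arm reaches from the post over the gear.
- toe (a point): Tip of the wedge toe under the arm's end, 82 mm from the post, at first in the tooth gap at the gear's top. Beside it two lips reach 7 mm down over the gear's two faces, so the finger cannot be swung before it is lifted.
- finger_lift (a joint): Height of the finger on its post, m: 0 on its stop, about 0.004 with the toe in the teeth, 0.034 fully raised. A spring presses it down (4 N at 0, 11 N fully raised, besides 2 N of weight). Raised 18 mm or more from its start it is clear of the gear. It sinks back when let go.
- finger_swing (a joint): Swing of the finger about the post, rad: 0 with the arm over the gear, growing clockwise seen from above (the arm turns towards the robot, to the cradle's -x) up to 1.9 at the stop. It turns freely and stays where it is let go. Fully aside: above 1.2.
- gearcase: Fixed open gearcase, a green tray 140 x 220 mm with walls 40 mm high, holding the fixed gear and the bare stud. Origin: centre of its underside on the bench; y along its length from the fixed gear to the stud, z up.
- seat (a point): The gear's seat: centre of the shoulder (32 mm across) at the foot of the bare stud, 30 mm above the bench. The stud is a pin 20 mm in diameter that ends 38 mm above this point, its last 8 mm tapered. A gear fully home has its origin here, z up.
- fixed_gear (a point): Centre of the fixed gear's top face: 14 teeth, 79 mm over the teeth, face from 30 to 46 mm above the bench; it cannot turn. Its axis is 75.8 mm from the stud's; its shaft end stands 14 mm above this point. One tooth points straight at the stud: the loose gear meshes when one of its gaps points from the stud to this axis, within about 1.5 deg.
- hammer: Hammer with a wooden handle lying on the bench, a bystander.
- spanner: Double ring spanner 205 mm long lying on the bench, a bystander.
- bin: Blue plastic parts bin 110 x 160 x 70 mm, a bystander; origin: centre of its underside.
Things that resemble listed ones, but are neither listed nor needed, are in the scene too. Of the things that look like the cradle, the larger one is meant.

How it is judged:
By the outcome, as a careful person would: the job done as asked, in the order asked, and still so for the second after the job is handed in, with the robot touching nothing.
It also fails if it takes over 66 s, if anything falls off the work surface, if the arm or the gripper's body presses on something with over 40 N, if the wrist force passes 120 N, or if a joint passes its speed limit or range.

## Working session

There is one attempt and no reset: what is moved stays moved. The work goes in short steps, Python scripts to look and compute and a shell command to move; the robot and the scene stay as the last step left them, time stands still between calls to the robot, and variables do not carry over. Pictures are saved under pics/ and viewed, at most 10 in all, crops included, and the job is handed in when it is done.

```bash
mkdir -p pics; ls; cat > h.py <<'E'
import numpy as np, cv2
from workcell import status, optics, env
def cap(n,tag):
    d=optics.read_camera(n); np.savez('pics/'+tag+'.npz',**{k:v for k,v in d.items()})
    cv2.imwrite('pics/'+tag+'.png',d['frame'][:,:,::-1]); return d
def load(tag): return dict(np.load('pics/'+tag+'.npz',allow_pickle=True))
def R(q,):
    q=np.asarray(q,float)
    if q.shape==(3,3): return q
    from scipy.spatial.transform import Rotation as T
    return T.from_quat(q[[1,2,3,0]]).as_matrix()
def cam(d):
    f=192/np.tan(np.radians(float(d['vfov']))/2)
    return np.array([[f,0,float(d['cx'])],[0,f,float(d['cy'])],[0,0,1]]),np.array([float(d['k1']),0,0,0,0])
def rays(d,uv):
    K,D=cam(d); return cv2.undistortPoints(np.array(uv,float).reshape(-1,1,2),K,D).reshape(-1,2)
def px(d,uv,z=None):
    "pixel->world using depth, or plane height z"
    s=rays(d,uv); r=np.c_[s,np.ones(len(s))]; A=R(d['attitude']); o=np.array(d['origin'],float)
    if z is None:
        t=np.array([d['depth'][int(round(v)),int(round(u))] for u,v in uv])
        return o+(r*t[:,None])@A.T
    w=r@A.T; return o+w*((z-o[2])/w[:,2])[:,None]
def cloud(d):
    v,u=np.mgrid[0:384,0:512]; uv=np.c_[u.ravel(),v.ravel()]
    s=rays(d,uv); t=d['depth'].ravel(); P=np.array(d['origin'])+(np.c_[s,np.ones(len(s))]*t[:,None])@R(d['attitude']).T
    P[t==0]=np.nan; return P.reshape(384,512,3)
def proj(d,P):
    A=R(d['attitude']); K,D=cam(d); c=(np.atleast_2d(P)-d['origin'])@A
    return cv2.projectPoints(c,np.zeros(3),np.zeros(3),K,D)[0].reshape(-1,2)
E
python3 - <<'E'
from h import *
print(status.get_state(), env.tip_reach)
for n in('scene','top','wrist'):
    d=cap(n,n+'0'); print(n,d['origin'],d['attitude'],d['vfov'],d['k1'])
a=[cv2.imread(f'pics/{n}0.png') for n in('scene','top')]
E
```

```text
pics
{'clock': 0.0, 'joint_pos': array([-1.39361944e+00,  3.14011913e-01,  4.49658724e-02,  1.30359280e+00,
       -2.30389510e-05,  1.43120789e+00]), 'qvel': array([-8.51074287e-04, -8.41554387e-04,  9.10531183e-04,  7.39022045e-04,
       -2.51430928e-03, -2.70429675e-05]), 'tau': array([-1.03455488e-05, -4.80628574e+01,  2.98531616e+01,  1.94321678e-02,
       -1.02094295e-04, -5.61138464e-06]), 'tcp_pos': array([ 0.17903335, -0.54601483,  0.30299684]), 'orientation': array([-9.20879293e-04,  9.87483243e-01,  1.57721262e-01, -2.88307601e-05]), 'wrist_force': array([0.28202545, 0.4329293 , 0.02924221]), 'ft_torque': array([-0.02808792, -0.06013771, -0.00909223]), 'grip_force': 0.0, 'finger_gap': 0.08554126333137678} 0.0726
scene [ 1.33755246 -1.02479008  1.33388245] [-0.37523773  0.87442644  0.27878179 -0.1298297 ] 42.89443564155032 0.05674616659820527
top [0.41776388 0.00452615 1.36944837] [-0.03855989  0.71428605 -0.69793     0.03467409] 51.973033347706725 -0.07322793097703181
wrist [ 0.25313227 -0.52289458  0.3732572 ] [ 0.12287685  0.8003859  -0.57984023 -0.08982759] 71.0757733376197 -0.03432411082277161
```

View pics/top0.png

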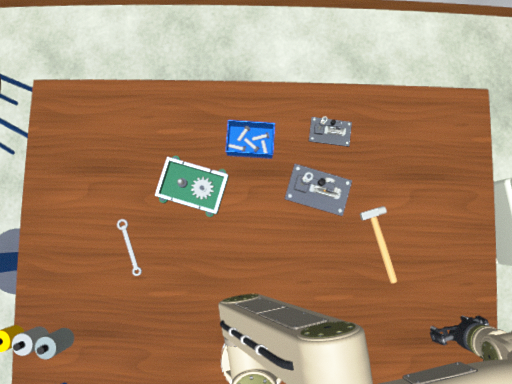

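View pics/scene0.png

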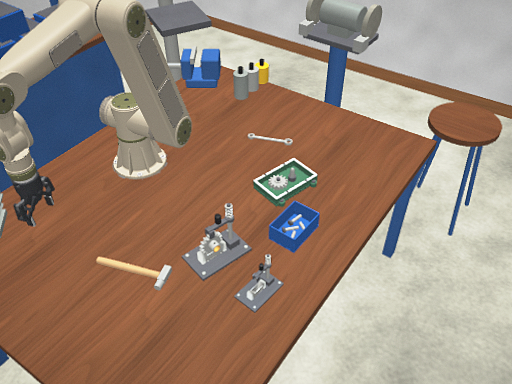

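The top view has the large cradle near (319,189), its post toward image-left (+y). The gearcase is near (192,186), with the fixed gear at (202,187) and the stud at (182,182). The bin, hammer and spanner stand clear of both. Next I enlarge the crops.

```bash
python3 - <<'E'
from h import *
d=load('top0'); f=d['frame'][:,:,::-1]
a=cv2.resize(f[155:225,280:360],None,fx=5,fy=5,interpolation=cv2.INTER_CUBIC)
b=cv2.resize(f[150:220,150:230],None,fx=5,fy=5,interpolation=cv2.INTER_CUBIC)
cv2.imwrite('pics/crop1.png',np.hstack([a,b]))
P=cloud(d)
print(px(d,[(319,189),(192,186),(250,140),(330,131),(100,300)]))
for nm,(u0,u1,v0,v1) in dict(cr=(280,360,155,225),gc=(150,230,150,220)).items():
    Q=P[v0:v1,u0:u1]
    m=(Q[...,2]>0.006)
    z=Q[...,2][m]; print(nm,np.nanpercentile(z,[5,25,50,75,95,99,100]))
    if nm=='cr':m=(abs(Q[...,2]-.012)<.006)
    else: m=Q[...,2]>.012
    m=cv2.morphologyEx(m.astype(np.uint8),cv2.MORPH_OPEN,np.ones((3,3)))>0
    n,l,st,c=cv2.connectedComponentsWithStats(m.astype(np.uint8)); k=1+st[1:,4].argmax()
    r=cv2.minAreaRect((Q[l==k][:,:2]*1000).astype(np.float32)); print(r,cv2.boxPoints(r))
E
```

```text
[[ 5.78551569e-01 -2.02159219e-01  7.08671104e-02]
 [ 5.86756228e-01  2.31065151e-01  7.93680518e-03]
 [ 7.56912571e-01  3.26826879e-02  5.13051845e-04]
 [ 7.89289187e-01 -2.46871354e-01  2.72888803e-02]
 [ 1.82957710e-01  5.39023334e-01 -8.59009847e-04]]
cr [0.00771594 0.01044358 0.01351344 0.04211793 0.17011294 0.20195303
 0.21032759]
((584.1265869140625, -209.42103576660156), (207.6981964111328, 131.52317810058594), 74.53567504882812) [[ 493.05563 -291.9759 ]
 [ 619.81726 -327.045  ]
 [ 675.1975  -126.86618]
 [ 548.4359   -91.79706]]
gc [0.00705843 0.00982114 0.01442065 0.03965379 0.04829631 0.06226314
 0.07310448]
((589.1817016601562, 231.16952514648438), (218.64772033691406, 167.0391082763672), 75.48633575439453) [[480.9297  146.26532]
 [642.6382  104.40351]
 [697.4337  316.07373]
 [535.7252  357.93555]]
```

View pics/crop1.png

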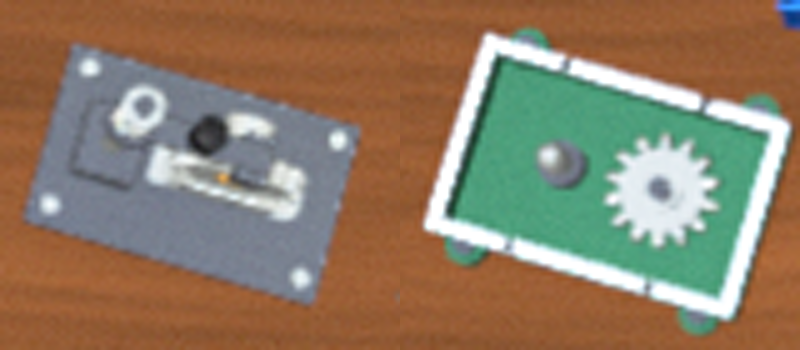

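The crop shows the post top at full-image (308.4,176), the black knob at (321.8,181.8) and the gear under the arm. In the gearcase, the stud tip is near (181,182) and the fixed gear's shaft near (201.6,187.4).

```bash
python3 - <<'E'
from h import *
d=load('top0'); P=cloud(d)
print('post',px(d,[(308.4,176)],.206)); 
for z in(.195,): print('knob',px(d,[(321.7,181.6)],z), px(d,[(322,182)]))
print('stud',px(d,[(181,182)],.068),'shaft',px(d,[(201.8,187.4)],.060))
# rims
Q=P[150:220,150:230].reshape(-1,3); m=abs(Q[:,2]-.04)<.004; r=cv2.minAreaRect((Q[m][:,:2]*1000).astype(np.float32)); print(r)
m=(abs(Q[:,2]-.046)<.003); print('fg',np.median(Q[m],0),m.sum())
Q=P[155:225,280:360].reshape(-1,3); m=(Q[:,2]>.100)
for q in Q[m&(Q[:,2]<.25)]: print(np.round(q*1000).astype(int),end=' ')
d=load('scene0'); print(px(d,[(217,218)]))
E
```

```text
post [[ 0.60020606 -0.14867848  0.206     ]]
knob [[ 0.5858311 -0.1904354  0.195    ]] [[ 0.58625263 -0.19324554  0.1836229 ]]
stud [[0.59195694 0.25857553 0.068     ]] shaft [[0.57629929 0.18920073 0.06      ]]
((620.2953491210938, 219.46246337890625), (222.05775451660156, 209.5038299560547), 74.93411254882812)
fg [0.57660377 0.18964294 0.04509621] 264
[ 613 -145  199] [ 613 -148  201] [ 610 -139  201] [ 610 -142  201] [ 610 -145  200] [ 610 -148  200] [ 610 -151  202] [ 610 -154  201] [ 616 -143  144] [ 607 -139  199] [ 607 -142  198] [ 606 -145  204] [ 607 -148  204] [ 607 -151  204] [ 607 -154  203] [ 607 -157  201] [ 612 -139  148] [ 603 -136  204] [ 605 -140  195] [ 603 -141  209] [ 603 -144  206] [ 603 -147  206] [ 603 -150  206] [ 604 -154  204] [ 604 -157  201] [ 609 -136  149] [ 606 -137  164] [ 601 -136  201] [ 601 -139  198] [ 600 -142  204] [ 600 -145  205] [ 601 -148  201] [ 600 -151  206] [ 601 -157  201] [ 601 -160  203] [ 605 -133  150] [ 606 -136  146] [ 600 -135  182] [ 598 -136  201] [ 598 -140  198] [ 598 -142  202] [ 598 -145  202] [ 598 -148  202] [ 598 -151  2
[... 4409 characters left out ...]
576 -256  100] [ 576 -262  102] [ 570 -214  115] [ 568 -215  132] [ 568 -217  135] [ 568 -220  139] [ 568 -223  139] [ 567 -225  143] [ 568 -229  140] [ 568 -232  139] [ 572 -242  106] [ 572 -245  106] [ 572 -248  108] [ 571 -249  119] [ 573 -259  102] [ 573 -263  101] [ 567 -215  113] [ 567 -217  120] [ 565 -218  131] [ 565 -221  131] [ 565 -224  135] [ 564 -225  143] [ 565 -230  138] [ 564 -232  142] [ 568 -241  109] [ 568 -244  111] [ 569 -248  109] [ 568 -250  113] [ 570 -259  102] [ 570 -263  101] [ 564 -225  112] [ 564 -228  114] [ 563 -229  124] [ 563 -231  130] [ 566 -256  101] [ 566 -259  102] [ 567 -263  100] [ 563 -256  102] [ 563 -259  101] [[ 0.5938486  -0.20184016  0.18290268]]
```

```bash
cat >> h.py <<'E'
def pose(s=None):
    s=s or status.get_state(); M=R(s['orientation']); return np.array(s['tcp_pos']),np.degrees(np.arctan2(M[1,0],M[0,0])),s
def go(t,head=None):
    "roll first, then shifts in tool axes, in row units"
    p,h,s=pose(); 
    if head is None: head=h
    r=-(head-h); r=(r+180)%360-180
    a=np.radians(head); d=np.array(t)-p
    u=np.array([d[0]*np.cos(a)+d[1]*np.sin(a), d[0]*np.sin(a)-d[1]*np.cos(a), -d[2]])/.04
    print('tcp',p.round(4),'h',round(h,2),'j6',s['joint_pos'][5].round(3),'roll',round(r/10,3),'xyz units',u.round(3),'F',s['wrist_force'].round(1),'gap',round(s['finger_gap'],4),'t',s['clock'])
E
python3 -m handwheel '{"deltas":[[1,0,0,0,-1],[1,0,0,0,-1],[1,0,0,0,-1],[1,0,0,0,-1],[1,0,0,0,-1],[1,0,0,0,-1],[1,0,0,0,-1],[1,0,0,0,-1],[1,0,0,0,-1],[1,0,0,0,-1],[1,0,0,0,-1],[1,0,0,0,-1],[1,0,0,0,-1],[1,0,0,0,-1],[1,0,0,0,-1],[1,0,0,0,-1],[1,0,0,0,-1],[1,0,0,0,-1],[1,0,0,0,-1],[1,0,0,0,-1]]}' 60
python3 -c "
from h import *
go((.588,-.192,.303),-105.5)"
```

```text
clock: 2.65
tcp_pos: [0.1791, -0.5462, 0.3035]
orientation: [0.0, -0.33, 0.944, 0.0]
wrist_force: [-0.3, 0.6, 0.9]
finger_gap: 0.0855
grip_force: 0.0
tcp [ 0.1791 -0.5462  0.3035] h -141.52 j6 -2.065 roll -3.602 xyz units [-11.265  -7.484   0.013] F [-0.3  0.6  0.9] gap 0.0855 t 2.65
```

```bash
python3 -m handwheel '{"deltas":[[0.2,0,0,0,-0.9],[0.2,0,0,0,-0.9],[0.2,0,0,0,-0.9],[0.2,0,0,0,-0.9],[0.2,-0.8,-0.535,0,0],[0.2,-0.8,-0.535,0,0],[0.2,-0.8,-0.535,0,0],[0.2,-0.8,-0.535,0,0],[0.2,-0.8,-0.535,0,0],[0.2,-0.8,-0.535,0,0],[0.2,-0.8,-0.535,0,0],[0.2,-0.8,-0.535,0,0],[0.2,-0.8,-0.535,0,0],[0.2,-0.8,-0.535,0,0],[0.2,-0.8,-0.535,0,0],[0.2,-0.8,-0.535,0,0],[0.2,-0.8,-0.535,0,0],[0.2,-0.8,-0.535,0,0],[0.2,0,0,0,0]]}'
python3 -c "
from h import *
go((.588,-.192,.225),-105.5)
d=cap('wrist','w1'); print(proj(d,[[.588,-.192,.184],[.601,-.148,.206]]))"
```

```text
clock: 5.03
tcp_pos: [0.5911, -0.1954, 0.303]
orientation: [-0.0, -0.604, 0.797, 0.0]
wrist_force: [-0.8, 0.1, 0.7]
finger_gap: 0.0513
grip_force: 0.0
tcp [ 0.5911 -0.1954  0.303 ] h -105.64 j6 -1.746 roll -0.014 xyz units [-0.061  0.096  1.95 ] F [-0.8  0.1  0.7] gap 0.0513 t 5.025
[[263.4921967  218.27404545]
 [262.82643431 287.41733412]]
```

View pics/w1.png

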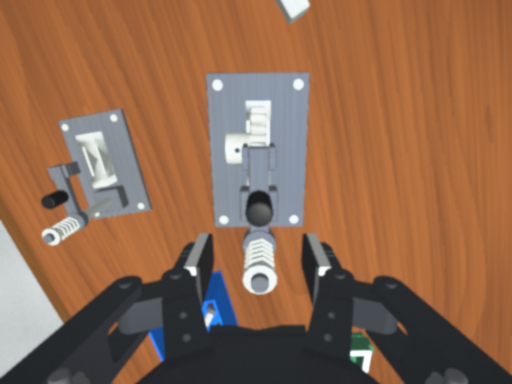

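The wrist view puts the knob top at about (260,201) and the post top at (260,284), with the gear and its hub behind. I check both with depth and height planes.

```bash
python3 -c "
from h import *
d=load('w1'); P=cloud(d)[180:300,235:290].reshape(-1,3)
for lo,hi in((.176,.19),(.199,.215)):
    m=(P[:,2]>lo)&(P[:,2]<hi); Q=P[m]; print(m.sum(),(Q.min(0)+Q.max(0))/2,np.median(Q,0),Q.max(0)-Q.min(0))
print(px(d,[(260,203)]),px(d,[(260,284)]), px(d,[(238,150),(258,122)]))
"
```

```text
900 [ 0.59735862 -0.17813583  0.18266163] [ 0.5925834  -0.19338144  0.1832375 ] [0.03520399 0.05659668 0.01331759]
768 [ 0.6022519  -0.15135969  0.20345152] [ 0.60152917 -0.15391707  0.20061678] [0.02529465 0.02572371 0.00888988]
[[ 0.58734759 -0.20428871  0.18308384]] [[ 0.60207658 -0.15195418  0.20672194]] [[ 0.60145693 -0.23561871  0.09312467]
 [ 0.57372978 -0.25760566  0.10037499]]
```

```bash
python3 -m handwheel '{"deltas":[[0.2,0,0.05,0.5,0],[0.2,0,0,0.5,0],[0.2,0,0,0.5,0],[0.2,0,0,0.45,0],[0.2,0,0,0,0],[-0.5,0,0,0,0],[-1,0,0,0,0],[-1,0,0,0,0],[-1,0,0,0,0],[-1,0,0,0,0]]}' 60
python3 -c "
from h import *
go((.589,-.195,.225),-105.5)"
```

```text
clock: 6.32
tcp_pos: [0.5884, -0.1973, 0.227]
orientation: [0.0, -0.603, 0.798, -0.001]
wrist_force: [0.9, -1.6, 5.6]
finger_gap: 0.0201
grip_force: 58.9
tcp [ 0.5884 -0.1973  0.227 ] h -105.86 j6 -1.747 roll -0.036 xyz units [-0.059 -0.     0.05 ] F [ 0.9 -1.6  5.6] gap 0.0201 t 6.325
```

```bash
python3 -m handwheel '{"deltas":[[-1,0,0,-0.2,0],[-1,0,0,-0.2,0],[-1,0,0,-0.2,0],[-1,0,0,-0.1,0],[-1,0,0,0,0]]}' 70
python3 -c "
from h import *
go((.589,-.195,.225),-105.5)"
python3 -m handwheel '{"deltas":[[-1,0,0,0,0.5],[-1,0,0.2,0,0],[-1,0,0,0,1],[-1,0,0.2,0,0],[-1,0,0,0,1],[-1,0,0.2,0,0],[-1,0,0,0,1],[-1,0,0.2,0,0],[-1,0,0,0,1],[-1,0,0.2,0,0],[-1,0,0,0,1]]}'
python3 -c "
from h import *
go((.589,-.195,.225),-105.5)"
```

```text
clock: 6.95
tcp_pos: [0.5881, -0.1974, 0.2517]
orientation: [-0.001, -0.603, 0.798, 0.0]
wrist_force: [4.5, -5.4, -12.2]
finger_gap: 0.0203
grip_force: 68.8
tcp [ 0.5881 -0.1974  0.2517] h -105.9 j6 -1.746 roll -0.04 xyz units [-0.063 -0.006  0.668] F [  4.5  -5.4 -12.2] gap 0.0203 t 6.95
clock: 8.32
tcp_pos: [0.5562, -0.1686, 0.2523]
orientation: [-0.002, -0.169, 0.986, 0.003]
wrist_force: [-4.9, 14.5, -10.4]
finger_gap: 0.0201
grip_force: 71.1
tcp [ 0.5562 -0.1686  0.2523] h -160.59 j6 -0.773 roll -5.509 xyz units [ 0.417 -0.966  0.681] F [ -4.9  14.5 -10.4] gap 0.0201 t 8.325
```

```bash
python3 -m handwheel '{"deltas":[[-1,0,0.2,0,0],[-1,0,0,0,1],[-1,0,0.2,0,0],[-1,0,0,0,1],[-1,0,0.2,0,0],[-1,0,0,0,1],[-1,0,0.2,0,0],[-1,0,0,0,1],[-1,0,0.2,0,0],[-1,0,0,0,0]]}'
python3 -c "
from h import *
go((.589,-.195,.225),164.5)
p=pose()[0]; v=p[:2]-[.6015,-.150]; print(np.hypot(*v),-(np.degrees(np.arctan2(v[1],v[0]))+105.5)%360)"
```

```text
clock: 9.57
tcp_pos: [0.5556, -0.1335, 0.2524]
orientation: [-0.004, 0.179, 0.984, -0.003]
wrist_force: [-9.9, -6.8, -12.1]
finger_gap: 0.02
grip_force: 71.8
tcp [ 0.5556 -0.1335  0.2524] h 159.43 j6 -0.014 roll -0.507 xyz units [-1.214 -1.259  0.684] F [ -9.9  -6.8 -12.1] gap 0.02 t 9.575
0.048734921345480006 94.28374122839153
```

```bash
python3 -m handwheel '{"deltas":[[-1,0,0,0.2,0],[-1,0,0,0.2,0],[-1,0,0,0.2,0],[-1,0,0,0.1,0],[-1,0,0,0,0],[0.2,0,0,0,0],[0.2,0,0,0,0],[0.2,0,0,0,0],[0.2,0,0,-0.5,-0.5],[0.2,0,0,-0.9,0],[0.2,0,0,-0.9,0],[0.2,0,0,-0.5,0],[0.2,-0.4,-0.4,0,0],[0.2,-0.4,-0.4,0,0],[0.2,-0.4,-0.4,0,0],[0.2,0.7,0,0,0],[0.2,0.7,0,0,0],[0.2,0,0,0,0]]}'
python3 -c "
from h import *
go((.579,-.227,.3),164.5)
d=cap('wrist','w2')"
```

```text
clock: 11.82
tcp_pos: [0.5373, -0.176, 0.3388]
orientation: [0.0, 0.137, 0.991, -0.0]
wrist_force: [0.9, 0.1, 0.4]
finger_gap: 0.0513
grip_force: 0.0
tcp [ 0.5373 -0.176   0.3388] h 164.23 j6 -0.183 roll -0.027 xyz units [-1.344 -0.95   0.969] F [0.9 0.1 0.4] gap 0.0513 t 11.825
```

View pics/w2.png

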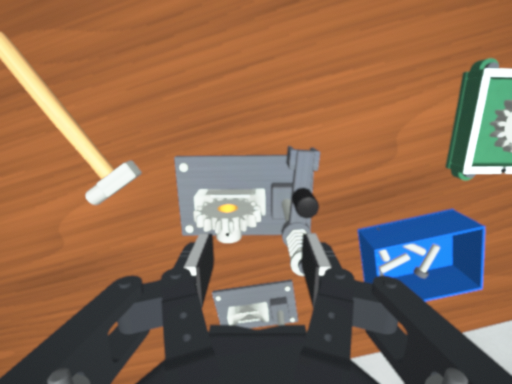

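The finger is fully aside: its arm now points to (305,155), toward the robot. The gear is bare, top tooth row at (228,208), hub at (230,236).

```bash
python3 -c "
from h import *
d=load('w2'); C=cloud(d)
P=C[185:250,185:272].reshape(-1,3); yaw=np.radians(-15.5); ex=np.array([np.cos(yaw),np.sin(yaw)]); ey=np.array([-ex[1],ex[0]])
o=np.array([.579,-.227])
L=np.c_[(P[:,:2]-o)@ex,(P[:,:2]-o)@ey,P[:,2]]*1000
for lo,hi in((83,100),(100,112),(112,126)):
    Q=L[(L[:,2]>lo)&(L[:,2]<hi)]; print(lo,len(Q),np.nanpercentile(Q,[1,10,50,90,99],axis=0).round(1).tolist())
Q=L[(L[:,2]>84)&(L[:,0]>10)&(abs(L[:,1])<30)]; print(len(Q)); print(Q[::2].round(0).astype(int).tolist())
p=pose()[0]; print((p[:2]-o)@ex,(p[:2]-o)@ey)
"
```

```text
83 696 [[-4.6, -44.8, 83.3], [-4.2, -32.2, 85.4], [-0.4, 0.4, 90.8], [33.3, 33.1, 98.7], [37.3, 40.8, 99.9]]
100 531 [[-4.1, -38.7, 100.1], [-3.7, -32.8, 100.7], [1.3, -1.7, 106.5], [9.7, 29.4, 110.8], [11.8, 34.5, 111.9]]
112 245 [[-3.6, -27.1, 112.1], [-2.5, -24.6, 112.4], [2.8, -6.0, 115.9], [9.6, 20.2, 119.4], [12.1, 23.8, 120.4]]
282
[[10, 24, 97], [11, 24, 98], [11, 27, 99], [12, 29, 100], [11, -18, 105], [11, 13, 105], [11, -20, 108], [12, -18, 105], [11, -15, 106], [10, -2, 108], [11, 10, 107], [11, 12, 107], [12, 15, 104], [11, -22, 110], [12, -20, 107], [11, -5, 110], [12, -2, 109], [11, 0, 109], [12, 10, 107], [22, 11, 86], [11, 17, 110], [10, 24, 111], [11, -25, 113], [11, -23, 112], [21, -9, 91], [21, -6, 92], [21, -3, 93], [10, 2, 115], [22, 8, 90], [23, 11, 87], [11, 19, 112], [12, 21, 112], [11, -7, 116], [23, -9, 91], [22, -6, 92], [23, -4, 90], [22, -1, 93], [23, 7, 90], [24, 9, 89], [25, 12, 86], [11, -12, 119], [11, -8, 118], [25, -10, 90], [24, -7, 91], [23, -5, 93], [23, -2, 93], [24, 0, 92], [10, 6, 120], [24, 6, 91], [25, 8, 90], [26, 10, 87], [28, 13, 84], [1
[... 568 characters left out ...]
32, 9, 87], [33, 11, 84], [34, -14, 87], [33, -11, 89], [31, -8, 91], [31, -5, 91], [31, -2, 92], [31, 0, 92], [31, 3, 92], [32, 5, 91], [33, 8, 88], [34, 10, 86], [35, -15, 87], [34, -12, 88], [33, -9, 90], [33, -7, 90], [33, -4, 91], [33, -1, 91], [32, 1, 92], [32, 4, 93], [33, 6, 90], [34, 9, 88], [35, 12, 87], [37, -14, 86], [36, -11, 88], [34, -8, 92], [34, -5, 92], [34, -3, 91], [33, 0, 93], [34, 3, 92], [34, 5, 91], [36, 8, 88], [37, 10, 86], [38, -13, 87], [37, -10, 89], [36, -7, 90], [35, -4, 92], [36, -1, 91], [35, 1, 92], [36, 4, 90], [36, 6, 90], [37, 9, 88], [37, -8, 90], [37, -5, 91], [37, -3, 92], [36, 0, 93], [37, 3, 91], [38, 5, 90]]
-0.052737207979227346 0.03787114347687878
```

```bash
python3 -c "
from h import *
go((.6051,-.2358,.137),164.5)"
```

```text
tcp [ 0.5383 -0.1764  0.3388] h 164.22 j6 -0.183 roll -0.028 xyz units [-2.006 -0.984  5.045] F [ 0.5 -0.5 -0.3] gap 0.0513 t 11.875
```

```bash
python3 -m handwheel '{"deltas":[[0.4,-0.5,-0.25,0,0],[0.4,-0.5,-0.25,0,0],[0.4,-0.5,-0.25,0,0],[0.4,-0.5,-0.23,0,0],[0.4,0,0,0.8,0],[0.4,0,0,0.8,0],[0.4,0,0,0.8,0],[0.4,0,0,0.7,0],[0.4,0,0,0.5,0],[0.4,0,0,0.4,0],[0.4,0,0,0,0],[0.4,0,0,0,0]]}'
python3 -c "
from h import *
go((.6051,-.2358,.137),164.5)"
```

```text
clock: 13.38
tcp_pos: [0.6051, -0.2364, 0.1787]
orientation: [0.001, 0.138, 0.99, -0.0]
wrist_force: [-0.0, -0.2, 0.0]
finger_gap: 0.06
grip_force: 0.0
tcp [ 0.6051 -0.2364  0.1787] h 164.16 j6 -0.219 roll -0.034 xyz units [0.005 0.015 1.043] F [-0.  -0.2  0. ] gap 0.06 t 13.375
```

```bash
python3 -m handwheel '{"deltas":[[0.4,0,0,0.4,0],[0.4,0,0,0.4,0],[0.4,0,0,0.24,0],[0.4,0,0,0,0],[-1,0,0,0,0],[-1,0,0,0,0],[-1,0,0,0,0],[-1,0,0,0,0]]}' 50
python3 -c "
from h import *
go((.6051,-.2358,.137),164.5)"
```

```text
clock: 14.38
tcp_pos: [0.6051, -0.2362, 0.1371]
orientation: [0.001, 0.138, 0.99, -0.0]
wrist_force: [0.7, 1.1, 3.2]
finger_gap: 0.0317
grip_force: 49.6
tcp [ 0.6051 -0.2362  0.1371] h 164.17 j6 -0.219 roll -0.033 xyz units [0.004 0.009 0.003] F [0.7 1.1 3.2] gap 0.0317 t 14.375
```

```bash
python3 -m handwheel '{"deltas":[[-1,0,0,-0.3,0],[-1,0,0,-0.4,0],[-1,0,0,-0.4,0],[-1,0,0,-0.4,0],[-1,0,0,0,0],[-1,0.5,0,0,0],[-1,0.9,0,0,0],[-1,0.9,0,0,0],[-1,0.9,0,0,0],[-1,0.9,0,0,0],[-1,0.9,0,0,0],[-1,0,0.6,0,0],[-1,0,0.9,0,0],[-1,0,0.9,0,0],[-1,0,0.9,0,0],[-1,0,0.9,0,0],[-1,0,0.9,0,0],[-1,0,0.4,0,0],[-1,0,0,0,0],[-1,0,0,0,0]]}'
python3 -c "
from h import *
go((.505,.03,.107),164.5)
d=cap('wrist','w3');d=cap('scene','s3')
a=cv2.imread('pics/s3.png')[120:300,160:340]; b=cv2.imread('pics/w3.png')
cv2.imwrite('pics/v3.png',np.hstack([cv2.resize(a,(384,384)),cv2.resize(b[:,64:448],(384,384))]))"
```

```text
clock: 16.88
tcp_pos: [0.4718, 0.0295, 0.1961]
orientation: [-0.0, 0.138, 0.99, -0.0]
wrist_force: [0.5, 0.2, -7.2]
finger_gap: 0.0317
grip_force: 51.1
tcp [0.4718 0.0295 0.1961] h 164.12 j6 0.17 roll -0.038 xyz units [-0.796  0.234  2.229] F [ 0.5  0.2 -7.2] gap 0.0317 t 16.875
```

View pics/v3.png

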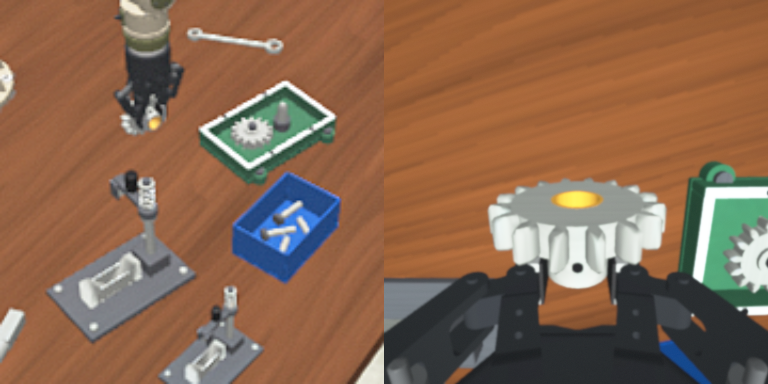

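```bash
python3 -m handwheel '{"deltas":[[-1,-0.4,0,0.3,0],[-1,-0.4,0,0.5,0],[-1,0,0,0.5,0],[-1,0,0,0.4,0],[-1,0,0,0.3,0],[-1,0,0,0.15,0],[-1,0,0,0,0],[-1,0,0,0.07,0],[-1,0,0,0.05,0],[-1,0,0,0,0]]}'
python3 -c "
from h import *
go((.505,.03,.1055),164.5)"
```

```text
clock: 18.23
tcp_pos: [0.5033, 0.0214, 0.1058]
orientation: [0.0, 0.138, 0.99, -0.0]
wrist_force: [-0.8, -0.1, -6.6]
finger_gap: 0.0314
grip_force: 51.2
tcp [0.5033 0.0214 0.1058] h 164.16 j6 0.16 roll -0.034 xyz units [0.016 0.219 0.007] F [-0.8 -0.1 -6.6] gap 0.0314 t 18.225
```

Still fully weight-bearing in the grip; ease down to contact, then lower the grip force.

```bash
python3 -m handwheel '{"deltas":[[-1,0,0,0.04,0],[-1,0,0,0.04,0],[-1,0,0,0,0]]}'
python3 -m handwheel '{"deltas":[[-1,0,0,0.03,0],[-1,0,0,0,0]]}' 25
```

```text
clock: 18.6
tcp_pos: [0.5048, 0.021, 0.1044]
orientation: [0.002, 0.138, 0.99, -0.0]
wrist_force: [-0.6, -1.2, 8.4]
finger_gap: 0.0314
grip_force: 52.6
clock: 18.85
tcp_pos: [0.5053, 0.0208, 0.104]
orientation: [0.003, 0.138, 0.99, -0.0]
wrist_force: [-0.6, -0.8, 13.7]
finger_gap: 0.0317
grip_force: 53.0
```

```bash
python3 -m handwheel '{"deltas":[[-1,0.15,0,-0.1,0],[-1,0.16,0,-0.07,0],[-1,0.17,0,-0.05,0],[-1,0.18,0,-0.03,0],[-1,0,0,0,0]]}' 25
python3 - <<'E'
from h import *
go((.505,.03,.1055),164.5)
cap('wrist','w4'); a=cv2.imread('pics/w4.png')[:,64:448]; 
d=cap('scene','s4'); u,v=proj(d,[.48,.03,.05])[0].astype(int); b=cv2.imread('pics/s4.png')[v-40:v+40,u-40:u+40]
cv2.imwrite('pics/v4.png',np.hstack([cv2.resize(b,(384,384),interpolation=cv2.INTER_CUBIC),a]))
E
```

```text
clock: 19.48
tcp_pos: [0.4764, 0.0289, 0.1107]
orientation: [-0.001, 0.138, 0.99, -0.0]
wrist_force: [-0.4, -0.6, -7.3]
finger_gap: 0.0316
grip_force: 51.1
tcp [0.4764 0.0289 0.1107] h 164.17 j6 0.168 roll -0.033 xyz units [-0.683  0.218  0.13 ] F [-0.4 -0.6 -7.3] gap 0.0316 t 19.475
```

View pics/v4.png

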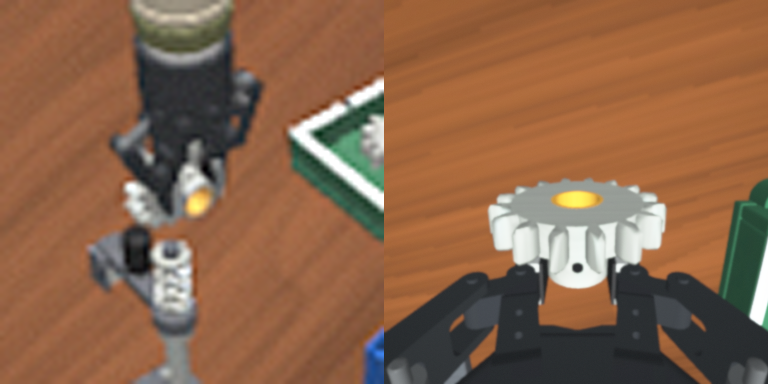

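The gear has not turned in the grip: it is still upright at the tool, because the grip stayed at 51 N. I set it down again, loosen a little and regrip at 20 N.

```bash
python3 -m handwheel '{"deltas":[[-1,0,0,0.07,0],[-1,0,0,0.06,0],[-1,0,0,0.03,0],[-1,0,0,0,0]]}'
python3 -m handwheel '{"deltas":[[-0.22,0,0,0,0],[-0.22,0,0,0,0],[-1,0,0,0,0],[-1,0,0,0,0]]}' 20
```

```text
clock: 20.08
tcp_pos: [0.4782, 0.0284, 0.1052]
orientation: [0.001, 0.138, 0.99, -0.0]
wrist_force: [0.7, -0.7, -0.8]
finger_gap: 0.0314
grip_force: 51.7
clock: 20.58
tcp_pos: [0.4782, 0.0285, 0.1051]
orientation: [0.001, 0.138, 0.99, -0.0]
wrist_force: [2.4, -2.3, 1.9]
finger_gap: 0.0328
grip_force: 20.0
```

```bash
python3 -m handwheel '{"deltas":[[-1,0,0,0.08,0],[-1,0.1,0,-0.03,0],[-1,0.1,0,-0.04,0],[-1,0.1,0,-0.05,0],[-1,0,0,0,0]]}'
python3 - <<'E'
from h import *
go((.505,.03,.1055),164.5)
d=cap('wrist','w5'); C=cloud(d)
for n in('w3','w5'):
    C=cloud(load(n)); p=C[165:235,240:290].reshape(-1,3)
    g=cv2.imread(f'pics/{n}.png'); h=cv2.cvtColor(g,cv2.COLOR_BGR2HSV); m=(h[...,0]>15)&(h[...,0]<35)&(h[...,1]>150)&(h[...,2]>150); ys,xs=np.where(m); print(n,xs.min(),xs.max(),ys.min(),ys.max())
E
```

```text
clock: 21.2
tcp_pos: [0.4634, 0.0324, 0.1049]
orientation: [-0.003, 0.138, 0.99, -0.0]
wrist_force: [-1.5, -0.8, -7.7]
finger_gap: 0.033
grip_force: 20.6
tcp [0.4634 0.0324 0.1049] h 164.17 j6 0.173 roll -0.033 xyz units [-1.018  0.221 -0.014] F [-1.5 -0.8 -7.7] gap 0.033 t 21.2
w3 232 281 192 207
w5 232 282 192 208
```

Still upright. The torsion friction of a full-width pad contact is too high. I stand the gear on the bench, regrip only the last few mm of the hub at 20 N, and let gravity swing the disc down under it.

```bash
python3 -m handwheel '{"deltas":[[-1,0,0,0.03,0],[-1,0,0,0.03,0],[-1,0,0,0,0]]}'
```

```text
clock: 21.62
tcp_pos: [0.4659, 0.0318, 0.104]
orientation: [-0.0, 0.138, 0.99, -0.0]
wrist_force: [-1.0, -0.7, -2.2]
finger_gap: 0.0328
grip_force: 20.9
```

```bash
python3 -m handwheel '{"deltas":[[-1,0,0,0.02,0],[-1,0,0,0,0],[-0.15,0,0,0,0],[-0.15,0,0,0,0],[-0.15,-0.18,0,0,0],[-0.15,-0.17,0,0,0],[-0.15,0,0,0,0]]}'
python3 - <<'E'
from h import *
go((.505,.03,.1055),164.5)
d=cap('wrist','w5'); d=cap('scene','s5')
C=cloud(d); P=C.reshape(-1,3); a=np.radians(-15.5); ex=np.array([np.cos(a),np.sin(a)])
Q=P[(abs(P[:,0]-.46)<.08)&(abs(P[:,1]-.03)<.07)&(P[:,2]>.01)&(P[:,2]<.095)]; print(len(Q))
E
python3 - <<'E'
from h import *
u,v=proj(load('s5'),[.46,.03,.05])[0].astype(int); b=cv2.imread('pics/s5.png')[v-40:v+40,u-40:u+40]
cv2.imwrite('pics/v5.png',np.hstack([cv2.resize(b,(384,384),interpolation=cv2.INTER_CUBIC),cv2.imread('pics/w5.png')[:,64:448]]))
E
```

```text
clock: 22.5
tcp_pos: [0.4808, 0.0277, 0.1033]
orientation: [0.001, 0.138, 0.99, -0.0]
wrist_force: [0.7, 1.2, 0.2]
finger_gap: 0.0364
grip_force: 0.0
tcp [0.4808 0.0277 0.1033] h 164.13 j6 0.168 roll -0.037 xyz units [-0.567  0.216 -0.055] F [0.7 1.2 0.2] gap 0.0364 t 22.5
262
```

View pics/v5.png

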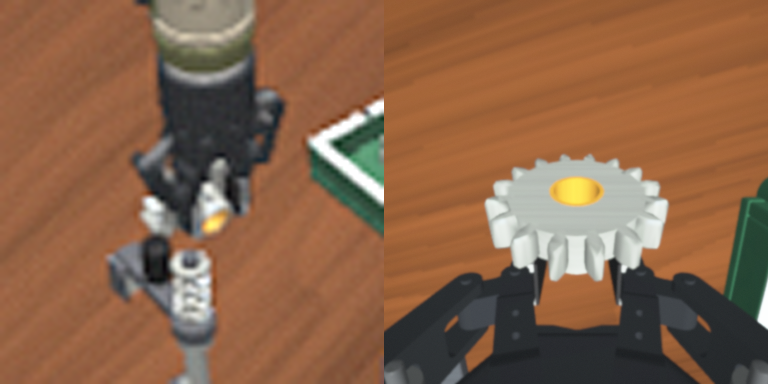

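```bash
python3 -m handwheel '{"deltas":[[-1,0,0,0,0],[-1,0,0,0,0],[-1,0,0,-0.15,0],[-1,0,0,-0.25,0],[-1,0,0,-0.3,0],[-1,0,0,-0.3,0],[-1,0,0,0,0],[-1,0,0,0,0]]}' 20
python3 - <<'E'
from h import *
go((.505,.03,.1055),164.5)
d=cap('wrist','w6'); d=cap('scene','s6')
u,v=proj(load('s6'),[.46,.03,.09])[0].astype(int); b=cv2.imread('pics/s6.png')[v-40:v+40,u-40:u+40]
cv2.imwrite('pics/v6.png',np.hstack([cv2.resize(b,(384,384),interpolation=cv2.INTER_CUBIC),cv2.imread('pics/w6.png')[:,64:448]]))
E
```

```text
clock: 23.6
tcp_pos: [0.4791, 0.0281, 0.143]
orientation: [-0.0, 0.138, 0.99, -0.0]
wrist_force: [1.1, 0.7, -6.5]
finger_gap: 0.0316
grip_force: 20.5
tcp [0.4791 0.0281 0.143 ] h 164.15 j6 0.168 roll -0.035 xyz units [-0.612  0.219  0.936] F [ 1.1  0.7 -6.5] gap 0.0316 t 23.6
```

View pics/v6.png

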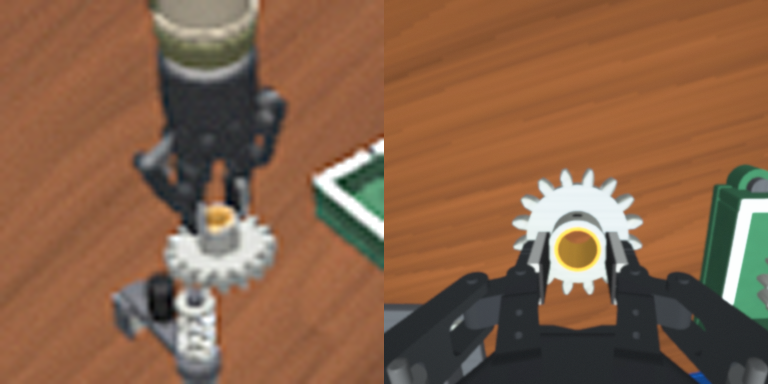

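It hangs hub up below the pads, disc level. Next I lower it to the bench.

```bash
python3 -m handwheel '{"deltas":[[-1,0,0,0.3,0],[-1,0,0,0.3,0],[-1,0,0,0.2,0],[-1,0,0,0.1,0],[-1,0,0,0.05,0],[-1,0,0,0.05,0],[-1,0,0,0,0]]}'
python3 -m handwheel '{"deltas":[[-1,0,0,0.05,0],[-1,0,0,0.05,0],[-1,0,0,0,0]]}'
```

```text
clock: 24.58
tcp_pos: [0.4805, 0.0277, 0.1065]
orientation: [0.002, 0.138, 0.99, -0.001]
wrist_force: [-7.8, -1.1, 24.1]
finger_gap: 0.0317
grip_force: 27.1
clock: 24.95
tcp_pos: [0.4825, 0.0271, 0.104]
orientation: [0.004, 0.138, 0.99, -0.001]
wrist_force: [-7.0, -0.8, 30.9]
finger_gap: 0.0318
grip_force: 33.1
```

```bash
python3 -m handwheel '{"deltas":[[-1,0,0,-0.08,0],[0.2,0,0,0,0],[0.2,0,0,0,0],[0.2,0,0,-0.3,0],[0.2,0,0,-0.8,0],[0.2,0,0,-0.9,0],[0.2,0,0,-0.9,0],[0.2,-0.8,0,-0.7,0],[0.2,-0.4,0,0,0],[0.2,0,0,0,0],[0.2,0,0,0,0]]}'
cat >> h.py <<'E'
def gearfit(d,c0,z0,face=.016,rr=(.0345,.043),n=16,tag=None):
    "centre of toothed disc whose upper face is at z0; sample radial brightness/height; returns centre, gap phase deg"
    C=cloud(d).reshape(-1,3)
    m=(abs(C[:,2]-z0-face)<.004)&(np.hypot(C[:,0]-c0[0],C[:,1]-c0[1])<.055)
    Q=C[m][:,:2]; return Q
E
python3 - <<'E'
from h import *
go((.505,.03,.1055),164.5)
d=cap('wrist','w7'); C=cloud(d)
P=C.reshape(-1,3); m=(P[:,2]>.008)&(P[:,2]<.06)&(np.hypot(P[:,0]-.465,P[:,1]-.03)<.08); Q=P[m]; print(len(Q),np.percentile(Q[:,2],[5,30,50,70,90,98]))
F=Q[abs(Q[:,2]-.016)<.004]; H=Q[Q[:,2]>.037]; print(F.mean(0),F.min(0),F.max(0)); print(H.mean(0),(H.min(0)+H.max(0))/2,H.max(0)-H.min(0))
A=np.c_[F[:,:2],np.ones(len(F))]; print('plane',np.linalg.lstsq(A,F[:,2],rcond=None)[0])
E
```

```text
clock: 26.32
tcp_pos: [0.5241, 0.0152, 0.2447]
orientation: [-0.002, 0.138, 0.99, -0.0]
wrist_force: [0.1, 0.3, 0.0]
finger_gap: 0.0515
grip_force: 0.0
tcp [0.5241 0.0152 0.2447] h 164.15 j6 0.152 roll -0.035 xyz units [0.558 0.228 3.479] F [0.1 0.3 0. ] gap 0.0515 t 26.325
3584 [0.01465186 0.01581892 0.01631007 0.01687713 0.04181334 0.04303852]
[0.47661107 0.0290443  0.01608733] [ 0.43451396 -0.01570676  0.01204274] [0.52243235 0.07252536 0.01993058]
[0.47835826 0.02855292 0.04216096] [0.47858793 0.02825311 0.0406044 ] [0.03276631 0.03352457 0.00717179]
plane [-0.00213759  0.00029593  0.01709753]
```

```bash
cat >> h.py <<'E'
from scipy.ndimage import map_coordinates as mc
def phase(d,c,z,n,radii,sat=True):
    im=d['frame'].astype(np.uint8); 
    hs=cv2.cvtColor(im,cv2.COLOR_RGB2HSV)[...,1].astype(float)   # saturation low on steel
    th=np.arange(0,2*np.pi,np.pi/720); tot=0
    for r in radii:
        P=np.c_[c[0]+r*np.cos(th),c[1]+r*np.sin(th),np.full(len(th),z)]; q=proj(d,P)
        tot=tot+mc(hs,[q[:,1],q[:,0]],order=1,mode='nearest')
    a=(tot*np.exp(-1j*n*th)).mean(); ph=np.degrees(np.angle(a))  # maximum of saturation = gaps
    return abs(a)/len(radii), (-ph/n)%(360/n) if False else (np.degrees(-np.angle(np.conj(a)*1)) *-1/n)%(360/n)
def fitphase(d,c0,z,n,radii,span=.003):
    from scipy.optimize import minimize
    f=lambda x:-phase(d,(c0[0]+x[0]*1e-3,c0[1]+x[1]*1e-3),z,n,radii)[0]
    r=minimize(f,[0,0],method='Nelder-Mead',options=dict(initial_simplex=[[0,0],[1.5,0],[0,1.5]],xatol=.02,fatol=.01)); c=np.array(c0)+r.x*1e-3
    return c,phase(d,c,z,n,radii)
E
python3 - <<'E'
from h import *
# check convention: signal cos(n(th-t0)): a=exp(-i n t0)/2
th=np.arange(0,2*np.pi,np.pi/720); a=(np.cos(16*(th-np.radians(7)))*np.exp(-16j*th)).mean(); print('chk',(np.degrees(np.angle(np.conj(a)))/16)%22.5)
d=load('w7')
print(fitphase(d,(.4786,.0283),.016,16,(.036,.038,.040,.042)))
for r in(.036,.038,.040,.042): print(phase(d,(.4786,.0283),.016,16,(r,)))
go((.4786,.0283,.105))
E
```

```text
chk 7.000000000000006
(array([0.47845184, 0.02814961]), (np.float64(41.74262039989218), np.float64(7.381041944707258)))
(np.float64(34.99272185508621), np.float64(7.368028460407628))
(np.float64(43.047652667270576), np.float64(7.383005342375732))
(np.float64(45.267377996378244), np.float64(7.399210743269507))
(np.float64(43.15331868001876), np.float64(7.372909448884757))
tcp [0.524  0.0153 0.2448] h 164.16 j6 0.152 roll 0.0 xyz units [1.182e+00 3.000e-03 3.496e+00] F [-0.4 -0.3  0.1] gap 0.0512 t 26.375
```

```bash
python3 - <<'E'
from h import *
d=load('w7'); print(proj(d,[[.592,.2585,.068],[.5765,.1895,.046]]))
for n in('w3','w2','w6','w5'): print(n,proj(load(n),[[.592,.2585,.068],[.5765,.1895,.046]]))
go((.555,.15,.26),74.2)
E
```

```text
[[512.24744043 190.67774297]
 [429.77066275 188.16064832]]
w3 [[543.15915712 264.29892224]
 [450.13057019 256.62979274]]
w2 [[590.25041478 121.50469704]
 [524.85175549 122.1533479 ]]
w6 [[615.63505679 295.46567974]
 [497.45614627 284.48125239]]
w5 [[689.61888595 333.88627453]
 [548.84192838 320.20176088]]
tcp [0.524  0.0153 0.2448] h 164.16 j6 0.152 roll 8.996 xyz units [ 3.451 -0.173 -0.379] F [-0.4 -0.3  0.1] gap 0.0512 t 26.375
```

```bash
python3 -m handwheel '{"deltas":[[0.2,0,0.8,0,0],[0.2,0,0.9,0,0],[0.2,0,0.9,0,0],[0.2,0,0.9,0,0],[0.2,0,0.7,0,0],[0.2,0,0.4,0,0],[0.2,0,0,0,0],[0.2,0,0,0,0]]}'
python3 - <<'E'
from h import *
d=cap('wrist','w8'); print(proj(d,[[.592,.2585,.068],[.5765,.1895,.046]]))
P=cloud(d).reshape(-1,3)
m=np.hypot(P[:,0]-.592,P[:,1]-.2585)<.03
T=P[m&(P[:,2]>.0655)&(P[:,2]<.074)]; print('studtop',len(T),T.mean(0),(T.min(0)+T.max(0))/2,T.max(0)-T.min(0))
S=P[m&(P[:,2]>.026)&(P[:,2]<.034)]; print('shoulder',len(S),(S.min(0)+S.max(0))/2,S.max(0)-S.min(0))
m=np.hypot(P[:,0]-.5765,P[:,1]-.1895)<.025
T=P[m&(P[:,2]>.056)&(P[:,2]<.066)]; print('shaft',len(T),T.mean(0),(T.min(0)+T.max(0))/2,T.max(0)-T.min(0))
print(fitphase(d,(.5765,.1895),.046,14,(.031,.033,.035,.037)))
for c in((.5765,.1895),): print(phase(d,c,.046,14,(.033,.035,.037)))
# zoomed
f=cv2.resize(d['frame'][:,:,::-1],None,fx=1,fy=1); q=proj(d,[.584,.224,.046])[0].astype(int); x0=max(q[0]-100,0);y0=max(q[1]-75,0); print(x0,y0)
cv2.imwrite('pics/v8.png',cv2.resize(f[y0:y0+150,x0:x0+200],None,fx=4,fy=4,interpolation=cv2.INTER_CUBIC))
E
```

```text
clock: 27.38
tcp_pos: [0.5754, 0.1912, 0.2461]
orientation: [-0.0, 0.138, 0.99, -0.0]
wrist_force: [-0.0, -0.1, 1.2]
finger_gap: 0.0515
grip_force: 0.0
[[329.63192386 188.2506977 ]
 [256.55098007 185.88770276]]
studtop 132 [0.59713548 0.26191858 0.06736735] [0.59769363 0.26234514 0.06740175] [0.01301263 0.01235341 0.00370109]
shoulder 312 [0.59799683 0.26262516 0.03002119] [0.03015253 0.03076108 0.00782192]
shaft 208 [0.57786384 0.19005139 0.059921  ] [0.57843558 0.18993661 0.05896325] [0.0162322  0.01576522 0.00534548]
(array([0.57745211, 0.18990034]), (np.float64(28.743894824410372), np.float64(10.533513567982089)))
(np.float64(29.510824578534145), np.float64(10.566041997220633))
190 108
```

View pics/v8.png

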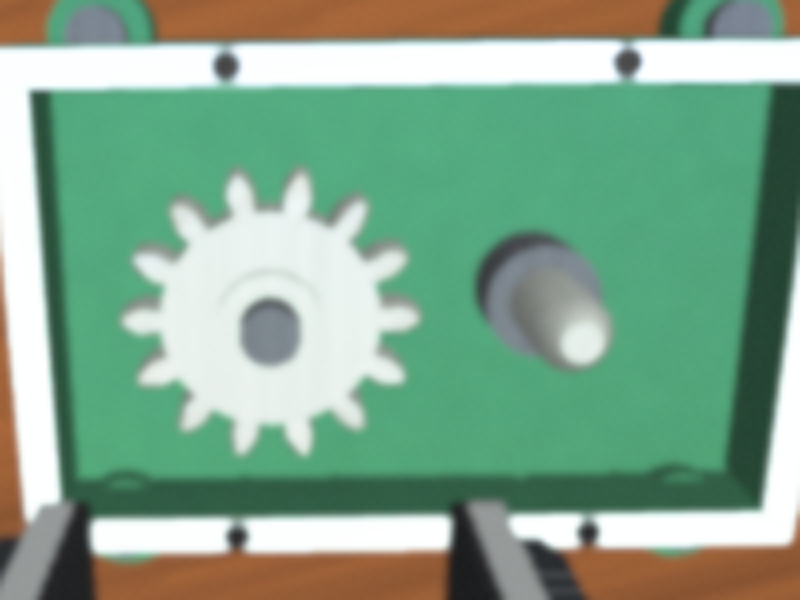

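The crop shows the stud tip at (582,342) and the shaft at (271,333), with one tooth pointing at the stud. The phase fit puts that tooth at 74.8° and the line to the stud is at 74.6°, so they agree. The gear needs a gap at 7.2° (mod 22.5) and already has one at 7.4°.

```bash
python3 - <<'E'
from h import *
d=load('w8'); print(px(d,[(335.5,193.5)],.068),px(d,[(257.75,191.2)],.060))
go((.4785,.0282,.096))
E
```

```text
[[0.5987982  0.26297122 0.068     ]] [[0.57827552 0.19028264 0.06      ]]
tcp [0.5755 0.191  0.2462] h 164.09 j6 0.466 roll 0.0 xyz units [ 1.218 -4.579  3.754] F [-0.1 -0.4 -0.4] gap 0.0515 t 27.425
```

```bash
python3 -m handwheel '{"deltas":[[0.2,0.2,-0.8,0,0],[0.2,0.2,-0.9,0,0],[0.2,0.2,-0.9,0,0],[0.2,0.2,-0.9,0,0],[0.2,0.2,-0.8,0,0],[0.2,0.22,-0.28,0,0],[0.2,0,0,0.5,0],[0.2,0,0,0.8,0],[0.2,0,0,0.7,0],[0.2,0,0,0.4,0],[0.2,0,0,0,0],[0.2,0,0,0,0]]}'
python3 -c "
from h import *
go((.4785,.0282,.096))"
```

```text
clock: 28.92
tcp_pos: [0.4793, 0.0291, 0.151]
orientation: [0.001, 0.138, 0.99, 0.0]
wrist_force: [0.0, 0.9, 0.6]
finger_gap: 0.0514
grip_force: 0.0
tcp [0.4793 0.0291 0.151 ] h 164.15 j6 0.17 roll 0.0 xyz units [ 0.013 -0.026  1.376] F [0.  0.9 0.6] gap 0.0514 t 28.925
```

```bash
python3 -m handwheel '{"deltas":[[0.2,0.01,-0.02,0.5,0],[0.2,0,0,0.5,0],[0.2,0,0,0.37,0],[0.2,0,0,0,0],[0.2,0,0,0,0],[-1,0,0,0,0],[-1,0,0,0,0],[-1,0,0,0,0],[-1,0,0,0,0]]}' 60
python3 -c "
from h import *
go((.4785,.0282,.096))"
python3 -m handwheel '{"deltas":[[-1,0,0,-0.3,0],[-1,0,0,-0.6,0],[-1,0,0,-0.8,0],[-1,0,0,-0.8,0],[-1,0,0,-0.5,0],[-1,0,0,0,0],[-1,0,0,0,0]]}'
python3 - <<'E'
from h import *
p,h,s=pose(); go((.4785,.0282,.096)); d=cap('wrist','w9'); zf=p[2]-.096+.016
P=cloud(d).reshape(-1,3); m=np.hypot(P[:,0]-p[0],P[:,1]-p[1])<.05
F=P[m&(abs(P[:,2]-zf)<.006)]; print(zf,len(F),np.median(F[:,2])); A=np.c_[F[:,:2]-p[:2],np.ones(len(F))]; print('plane',np.linalg.lstsq(A,F[:,2],rcond=None)[0])
z=np.median(F[:,2]); c,a=fitphase(d,p[:2],z,16,(.036,.038,.040,.042)); print(c,a, phase(d,p[:2],z,16,(.038,.04,.042)))
E
```

```text
clock: 30.05
tcp_pos: [0.479, 0.0285, 0.0966]
orientation: [0.001, 0.138, 0.99, 0.0]
wrist_force: [-1.7, 0.8, 5.4]
finger_gap: 0.0316
grip_force: 58.9
tcp [0.479  0.0285 0.0966] h 164.16 j6 0.168 roll 0.0 xyz units [ 0.009 -0.009  0.016] F [-1.7  0.8  5.4] gap 0.0316 t 30.05
clock: 30.92
tcp_pos: [0.4774, 0.0285, 0.2144]
orientation: [-0.001, 0.138, 0.99, -0.0]
wrist_force: [-0.4, 0.4, -7.5]
finger_gap: 0.031
grip_force: 60.6
tcp [0.4774 0.0285 0.2144] h 164.15 j6 0.168 roll 0.0 xyz units [-2.900e-02  1.000e-03  2.961e+00] F [-0.4  0.4 -7.5] gap 0.031 t 30.925
0.13442854905450674 6209 0.13371365675033223
plane [ 0.00988947 -0.00428678  0.13382018]
[0.47417573 0.02880535] (np.float64(27.49065996496583), np.float64(7.455990732787247)) (np.float64(19.208041219240094), np.float64(7.600359997495118))
```

```bash
python3 - <<'E'
from h import *
d=load('w9'); p=np.array([.4774,.0285]); P=cloud(d).reshape(-1,3); a=np.radians(164.15); ex=np.array([np.cos(a),np.sin(a)]); ey=np.array([np.sin(a),-np.cos(a)])
L=np.c_[(P[:,:2]-p)@ex,(P[:,:2]-p)@ey,P[:,2]]*1000
F=L[(abs(L[:,2]-134)<5)&(np.hypot(L[:,0],L[:,1])<55)]; print('face',F.min(0),F.max(0))
H=L[(abs(L[:,2]-160)<4)&(np.hypot(L[:,0],L[:,1])<25)]; print('hub',len(H),H.min(0),H.max(0),np.median(H,0))
z=.1337
for z in(.1337,.1347,.136): print(z,fitphase(d,p,z,16,(.038,.040,.042,.044)))
go((.598+.0003,.2628+.0003,.2144)); s=status.get_state()
E
```

```text
face [-42.68103371 -44.07259284 129.00040645] [ 44.82605046  42.79055488 138.98180482]
hub 2139 [-16.79730233 -24.30470629 156.02377058] [ 18.02273835  24.13247022 163.97665432] [ 4.97799882e+00 -1.33364570e-01  1.59724655e+02]
0.1337 (array([0.47475871, 0.02859622]), (np.float64(29.25933912440715), np.float64(7.425200414784569)))
0.1347 (array([0.4743236 , 0.02870726]), (np.float64(28.84265275066977), np.float64(7.4198957348864205)))
0.136 (array([0.47362158, 0.02882567]), (np.float64(28.191624997731967), np.float64(7.412663908694487)))
tcp [0.4772 0.0285 0.2141] h 164.15 j6 0.168 roll 0.0 xyz units [-1.309e+00  6.469e+00 -6.000e-03] F [-0.6  0.2 -7.7] gap 0.0313 t 30.975
```

```bash
python3 -m handwheel '{"deltas":[[-1,-0.2,0.5,0,0],[-1,-0.2,0.8,0,0],[-1,-0.2,0.9,0,0],[-1,-0.2,0.9,0,0],[-1,-0.2,0.9,0,0],[-1,-0.2,0.9,0,0],[-1,-0.1,0.9,0,0],[-1,0,0.5,0,0],[-1,0,0.15,0.5,0],[-1,0,0,0.35,0],[-1,0,0,0,0],[-1,0,0,0,0]]}'
python3 -c "
from h import *
go((.5988,.2626,.165))"
```

```text
clock: 32.48
tcp_pos: [0.5988, 0.2619, 0.1814]
orientation: [-0.0, 0.138, 0.99, -0.0]
wrist_force: [-0.1, 0.2, -6.0]
finger_gap: 0.0313
grip_force: 61.0
tcp [0.5988 0.2619 0.1814] h 164.12 j6 0.567 roll 0.0 xyz units [0.004 0.018 0.411] F [-0.1  0.2 -6. ] gap 0.0313 t 32.475
```

```bash
python3 -m handwheel '{"deltas":[[-1,0,0.02,0.2,0.02],[-1,0,0,0.2,0],[-1,0,0,0.15,0],[-1,0,0,0.1,0],[-1,0,0,0,0]]}'
python3 -m handwheel '{"deltas":[[-1,0,0,0.1,0],[-1,0,0,0.1,0],[-1,0,0,0.05,0],[-1,0,0,0,0]]}'
```

```text
clock: 33.1
tcp_pos: [0.5987, 0.2631, 0.1549]
orientation: [-0.0, 0.14, 0.99, -0.0]
wrist_force: [-0.2, -0.5, -6.6]
finger_gap: 0.0312
grip_force: 61.0
clock: 33.6
tcp_pos: [0.5988, 0.2631, 0.1451]
orientation: [-0.0, 0.14, 0.99, -0.0]
wrist_force: [0.3, -0.6, -7.6]
finger_gap: 0.0311
grip_force: 61.0
```

```bash
python3 -m handwheel '{"deltas":[[-1,0,0,0.05,0],[-1,0,0,0.05,0],[-1,0,0,0.05,0],[-1,0,0,0,0]]}'
```

```text
clock: 34.1
tcp_pos: [0.5988, 0.2631, 0.1392]
orientation: [-0.0, 0.14, 0.99, -0.0]
wrist_force: [-0.2, -0.9, -6.7]
finger_gap: 0.0314
grip_force: 61.0
```

Meshing without force; continue.

```bash
python3 -m handwheel '{"deltas":[[-1,0,0,0.08,0],[-1,0,0,0.08,0],[-1,0,0,0.06,0],[-1,0,0,0.04,0],[-1,0,0,0,0]]}'
python3 -m handwheel '{"deltas":[[-1,0,0,0.04,0],[-1,0,0,0.03,0],[-1,0,0,0,0]]}'
```

```text
clock: 34.72
tcp_pos: [0.5989, 0.2631, 0.1289]
orientation: [-0.0, 0.14, 0.99, -0.0]
wrist_force: [-0.1, -0.1, -7.1]
finger_gap: 0.0314
grip_force: 61.0
clock: 35.1
tcp_pos: [0.5991, 0.2631, 0.1268]
orientation: [0.0, 0.14, 0.99, 0.0]
wrist_force: [-0.5, -0.3, -3.7]
finger_gap: 0.031
grip_force: 61.3
```

Touching the shoulder at the expected height (0.1266). A slight press, then release, rise and check.

```bash
python3 -m handwheel '{"deltas":[[-1,0,0,0.04,0],[-1,0,0,0.03,0],[-1,0,0,0,0],[-0.1,0,0,0,0],[-0.05,0,0,0,0],[0.1,0,0,0,0],[0.1,0,0,-0.3,0],[0.1,0,0,-0.8,0],[0.1,0,0,-0.9,0],[0.1,0,0,-0.9,0],[0.1,-0.5,0,-0.5,0],[0.1,-0.8,0,0,0],[0.1,0,0,0,0],[0.1,0,0,0,0]]}'
python3 - <<'E'
from h import *
go((.598,.2628,.12)); d=cap('wrist','w10'); t=cap('top','t10')
P=cloud(d).reshape(-1,3); m=np.hypot(P[:,0]-.598,P[:,1]-.2628)<.05
z=P[m][:,2]; F=P[m&(abs(P[:,2]-.046)<.005)]; H=P[m&(P[:,2]>.069)&(P[:,2]<.077)]
A=np.c_[F[:,:2]-[.598,.2628],np.ones(len(F))]; print('face',len(F),np.linalg.lstsq(A,F[:,2],rcond=None)[0],'hub',len(H),np.median(H,0))
print(fitphase(d,(.598,.2628),.046,16,(.036,.038,.04)))
Q=cloud(t)[155:225,280:360].reshape(-1,3); K=Q[(Q[:,2]>.165)&(Q[:,2]<.19)&(np.hypot(Q[:,0]-.6015,Q[:,1]+.15)>.025)]; print('knob',len(K),np.median(K,0))
a=cv2.imread('pics/top0.png').astype(int); b=cv2.imread('pics/t10.png').astype(int); D=abs(a-b).max(2)>60
for n,(u0,u1,v0,v1) in dict(hammer=(355,405,200,290),spanner=(110,150,215,285),bin=(222,280,115,163)).items(): print(n,D[v0:v1,u0:u1].sum())
E
```

```text
clock: 36.85
tcp_pos: [0.6485, 0.2487, 0.2594]
orientation: [-0.0, 0.14, 0.99, -0.0]
wrist_force: [-0.6, 0.5, 0.7]
finger_gap: 0.0472
grip_force: 0.0
tcp [0.6485 0.2487 0.2594] h 163.94 j6 0.531 roll 0.0 xyz units [ 1.311 -0.012  3.484] F [-0.6  0.5  0.7] gap 0.0472 t 36.85
face 3605 [-0.00057399  0.00092652  0.04602515] hub 585 [0.59871283 0.26339118 0.07221146]
(array([0.59871552, 0.26294302]), (np.float64(30.551879981121076), np.float64(7.286875563532288)))
knob 47 [ 0.55703806 -0.13265318  0.18060238]
hammer 0
spanner 1718
bin 0
```

```bash
python3 - <<'E'
from h import *
t=load('t10'); z=cloud(t)[215:285,110:150,2]; print('spanner region heights in top',np.nanpercentile(z,[5,50,95]))
s=cap('scene','s10'); a=load('scene0')['frame'].astype(int); print('scene diff',(abs(a-s['frame'].astype(int)).max(2)>60)[125:150,243:298].sum())
from workcell import hand_in
if (abs(a-s['frame'].astype(int)).max(2)>60)[125:150,243:298].sum()<40: print(hand_in())
E
```

```text
spanner region heights in top [-0.00235608  0.69234471  0.70244744]
scene diff 123
```

```bash
python3 - <<'E'
from h import *
s=load('s10'); a=load('scene0'); D=(abs(a['frame'].astype(int)-s['frame'].astype(int)).max(2)>60)
D[:125]=0;D[150:]=0;D[:,:243]=0;D[:,298:]=0
z=cloud(s)[...,2]; print('heights at changed px',np.nanpercentile(z[D],[0,10,50,90,100]).round(3)); low=D&(z<.05); print('changed px at bench level',low.sum())
if low.sum()<8:
    from workcell import hand_in
    print(hand_in())
E
```

```text
heights at changed px [-0.005  0.229  0.272  0.298  0.322]
changed px at bench level 8
```

The changed pixels are the arm passing in front (heights 0.23 to 0.32 m). The 8 at bench level are too few for a moved spanner, most likely edge or shadow pixels, so I count it undisturbed.

```bash
python3 -c "
from workcell import hand_in
print(hand_in())"
```

```text
the job is handed in; nothing more can be done
None
```

The job is handed in at about 37 s: the idler gear sits fully home on the stud, hub up and meshed with the fixed gear. The finger is swung about 1.6 rad aside, and the hammer, spanner and bin appear unmoved in the pictures.

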